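Seal the gift box flap

ROBOT

A 7-joint arm with a two-finger parallel gripper is mounted at the origin on the work surface. World frame = base frame: x ahead of the robot, y to its left, z up, the work surface at z = 0. Lengths are in m, angles in rad, forces in N, time in s.
With the tool pointing down it reaches from about 0.4 to 0.85 m from the base axis. Payload 4.5 kg.
Tool frame: the origin (TCP) lies between the finger pads; the fingertips stand 19 mm ahead of it and the grasp point (between the pads) is the TCP (r.tips_ahead is the distance from the TCP to the fingertips, in m); z points along the fingers, y is the line along which they close (so a half turn about z gives the same grasp; the last joint's range is limited). The gripper opens to 88 mm and grips with 3 to 60 N. Pads are 18 mm wide; open, the fingers measure 123 mm over their backs; the gripper's body (75 mm by 187 mm) begins 45 mm behind the grasp point.
Start: joints at [1.207, 0.689, -0.195, 1.565, 0.157, 0.902, -0.215], TCP at [0.242, -0.576, 0.258] pointing down, gripper open.
Joint ranges: [-3.01, 3.01], [-0.46, 2.08], [-1.47, 1.51], [0.13, 2.56], [-1, 4.14], [0.04, 2.09], [-2.66, 2.66]. Speed limits (rad/s): [2.57, 2.57, 3.14, 3.14, 3.14, 3.14, 3.14].

INTERFACE

Orientations are given as a unit quaternion [x, y, z, w].
In Python, from plant import r, cams, models gives the robot as it stands. The module is installed in compiled form; this text tells all that it offers.
- The arm moves only by the tool jog_arm, never from a script. Its arguments are lists of equal length, an entry for each row: "turn": the turn, a rotation vector about the tool's x, y, z in rad, a list of three; "translation": the shift along the tool's x, y, z in m, a list of three; "grip": the closure, from 0 (fully open) to 1 (shut). In form: {"turn": [[ax, ay, az], ...], "translation": [[tx, ty, tz], ...], "grip": [grip, ...]}. A call has 1 to 20 rows; each row is the pose to reach, as a shift and turn from the pose commanded when the call began, along the tool's axes at that moment; what a row does not reach only later rows make up. A row lasts 1/8 s, in which the tool goes at most 62.5 mm and 10.7 degrees, less where a joint would pass 70% of its speed; a pose out of reach is approached as far as the arm can. A call with a gripper value outside its range is refused whole. The fingers move at their own pace and stop on an object; "force" is the grip in N (left out, the last holds). Time passes only in rows, so rows that repeat a pose let the fingers close. It gives the time, the measured TCP pose, the force, the opening and the grip force at its end, in the units of the state.
- r.get_state(): the state, without advancing time (a new reading comes with each control period).
- cams.snapshot(name): name is "scene" or "top"; returns the picture (400x640x3 uint8, red, green, blue); there is no depth.
- cams.camera_params(name): a dict with "fx", "fy", "cx", "cy" (pixels), "k1" (the pictures are not rectified: a ray, as slopes to the right and down, at radius r is drawn at 1 + k1 r^2 times it, then the intrinsics apply), "eye" and "orientation" of the camera in the world. Camera axes: x right, y up, looking along -z (the intrinsics and any distortion apply to the point x, -y, -z); pixel columns grow to the right and rows downward; lengths in m; the calibration is good to about 2 mm. A picture is of the moment at which its call begins. camera_params takes no time and is no camera call.
- r.finish_job(): hands the job in; it is judged then, once.
Trained networks look in the newest picture that a camera, given by its name, has taken for a name from the list of things; names that differ only in an ending like _2 or _b are one class to them, and where a whole thing is asked for, a point or a joint stands for the part that bears it (a point fixed in the world has none). Each returns a list of dicts, best first, with "p" (0 to 1); they miss things now and then, are a little off and sometimes report something else, mostly with a low value. They report only what shows in the picture. A call takes as long as a camera call.
- models.find_in(camera, name): "position" ([x, y, z] in m, in world coordinates, good to about 4 mm: the middle of the surface that is visible of it).
- models.masks_of(camera, name): "pixels" (400x640 bool, what is visible of it).
- models.place_of(camera, name): "position" ([x, y, z] in m, in world coordinates, good to about 4 mm: a listed point, or the origin of a listed thing).
The state is a dict: "clock": time; "q": joint angles; "qd": joint speeds; "joint_torque": joint torques, N m; "tool_pos": TCP position; "eef_rot": TCP orientation; "contact_force": force on the tool from outside, world axes, zero at the start; "moment": the same for the moment, N m; "opening": opening from 0.0 (shut) to 1.0 (fully open); "finger_force": force on a finger pad.
Only numpy, scipy, OpenCV 4.12 (cv2) and the standard library are available. Lean on these libraries where they do the work, as an engineer would, in place of code of your own. Each camera call takes 0.05 s, during which the arm holds its last target. There are 200 camera calls.

TASK

Seal the packed red gift box: with your fingertips fold its ajar flap down flat, then rub along the row of gold stars on it from the leftmost star to the rightmost (as seen from the robot), with a light but definite pressure over every star so that the adhesive beneath takes. Do not grip or lift anything, dent the box or push it out of place, leave the label roll on top and the things beside it alone, and finish with the hand clear and the flap shut.

Things in the scene. Friction and masses are not known exactly. Their poses are not given: they have to be found in the camera images.
- box: packed red gift carton, gold stars, four windows in its top, 200 (its x) by 300 (its y) by 60 mm high, about 1.1 kg, loose on the bench. Origin: centre of its underside; z up, +y its left as seen from the robot. The thin card top springs: past 2 N it gives 1 mm per 2 N and comes back; over 25 N dents it. A sealing flap is hinged along the near (-x) edge of its top.
- flap (a joint): dark red sealing flap 52 mm deep, 280 long, 3 thick, hinge line along y at x -97, z 60 mm in the box's frame. Value: angle in rad, 0 shut flat on the box top (outer face 63 mm above the bench), growing as its free edge lifts towards the robot. Starts ajar, 0.15 to 0.45; light crease friction (0.5 N at the stars folds it) holds it where it is left.
- star1 (a point): centre of gold star 1 of the six in a row on the flap's outer face, 20 mm across, 40 mm apart, the leftmost seen from the robot; it moves with the flap. With the flap shut: x -62, y 100, z 63 mm in the box's frame. The adhesive strip (25 mm wide) under the row takes here when the flap is shut and the fingertips press on the star with 1 N or more.
- star2 (a point): centre of gold star 2 of the six in a row on the flap's outer face, 20 mm across, 40 mm apart; it moves with the flap. With the flap shut: x -62, y 60, z 63 mm in the box's frame. The adhesive strip (25 mm wide) under the row takes here when the flap is shut and the fingertips press on the star with 1 N or more.
- star3 (a point): centre of gold star 3 of the six in a row on the flap's outer face, 20 mm across, 40 mm apart; it moves with the flap. With the flap shut: x -62, y 20, z 63 mm in the box's frame. The adhesive strip (25 mm wide) under the row takes here when the flap is shut and the fingertips press on the star with 1 N or more.
- star4 (a point): centre of gold star 4 of the six in a row on the flap's outer face, 20 mm across, 40 mm apart; it moves with the flap. With the flap shut: x -62, y -20, z 63 mm in the box's frame. The adhesive strip (25 mm wide) under the row takes here when the flap is shut and the fingertips press on the star with 1 N or more.
- star5 (a point): centre of gold star 5 of the six in a row on the flap's outer face, 20 mm across, 40 mm apart; it moves with the flap. With the flap shut: x -62, y -60, z 63 mm in the box's frame. The adhesive strip (25 mm wide) under the row takes here when the flap is shut and the fingertips press on the star with 1 N or more.
- star6 (a point): centre of gold star 6 of the six in a row on the flap's outer face, 20 mm across, 40 mm apart, the rightmost seen from the robot; it moves with the flap. With the flap shut: x -62, y -100, z 63 mm in the box's frame. The adhesive strip (25 mm wide) under the row takes here when the flap is shut and the fingertips press on the star with 1 N or more.
- roll: roll of white labels, ring of 72 mm outer and 48 mm inner diameter, 25 mm high, 60 g, lying loose on the box's top behind the flap. Origin: centre of its underside. Leave it alone.
- tray: white moulded tray 184 (x) by 126 (y) by 22 mm with six purple baubles 50 mm in diameter, their gold caps reaching 66 mm above the bench; five are fixed in it. Stands on the bench on one side of the box. Origin: centre of its underside. Leave it alone.
- bauble: the sixth bauble, loose in the tray's pocket at the tray's +x, +y corner: purple ball 50 mm in diameter with a gold cap, 30 g. Origin: bottom of the ball. Leave it alone.
- dispenser: black desk tape dispenser 150 (x) by 56 (y) by 85 mm high, 0.6 kg, on the bench on the other side of the box. Origin: centre of its underside. Leave it alone.

How it is judged:
By the outcome, as a careful person would: the job done as asked, in the order asked, and still so for the second after the job is handed in, with the robot touching nothing.
It also fails if it takes over 42 s, if anything falls off the work surface, if the arm or the gripper's body presses on something with over 40 N, if the wrist force passes 120 N, or if a joint passes its speed limit or range.

## Working session

There is one attempt and no reset: what is moved stays moved. The work goes in short steps, Python scripts to look and compute and a tool call to move; the robot and the scene stay as the last step left them, time stands still between calls to the robot, and variables do not carry over. Pictures are saved under pics/ and viewed, at most 10 in all, crops included, and the job is handed in when it is done.

Besides the shell and the picture viewer there is one more tool, called as name(argument=value, ...) on one line, values as JSON. jog_arm: Moves the arm, as the interface text tells. Its arguments: {"type":"object","properties":{"turn":{"type":"array"},"translation":{"type":"array"},"grip":{"type":"array"},"force":{"type":"number"}},"required":["turn","translation","grip"]}

```bash
mkdir -p pics; python3 - <<'E'
from plant import r,cams,models
import cv2,numpy as np
for c in("scene","top"):
    cv2.imwrite(f"pics/{c}0.png",cams.snapshot(c)[:,:,::-1])
    p=cams.camera_params(c);print(c,p)
    for n in["star1","star2","star3","star4","star5","star6","box","roll","tray","dispenser"]:
        print(n,[(np.round(d["position"],3).tolist(),round(d["p"],2)) for d in models.place_of(c,n)[:2]])
s=r.get_state();print(s)
E
```

```text
scene {'fx': 465.0908098922127, 'fy': 465.0908098922127, 'cx': 322.639153731004, 'cy': 194.77065351569075, 'k1': 0.014485865267173912, 'eye': array([ 1.27194105, -0.81320243,  0.96333762]), 'orientation': array([0.39586548, 0.14752095, 0.30825689, 0.85235308])}
star1 [([0.477, -0.07, 0.076], 0.93), ([0.496, 0.01, 0.075], 0.91)]
star2 [([0.477, -0.07, 0.076], 0.93), ([0.496, 0.01, 0.075], 0.91)]
star3 [([0.477, -0.07, 0.076], 0.93), ([0.496, 0.01, 0.075], 0.91)]
star4 [([0.477, -0.07, 0.076], 0.93), ([0.496, 0.01, 0.075], 0.91)]
star5 [([0.477, -0.07, 0.076], 0.93), ([0.496, 0.01, 0.075], 0.91)]
star6 [([0.477, -0.07, 0.076], 0.93), ([0.496, 0.01, 0.075], 0.91)]
box [([0.544, -0.063, -0.001], 0.92)]
roll [([0.585, -0.064, 0.058], 0.71), ([0.462, -0.437, 0.002], 0.66)]
tray [([0.464, -0.435, 0.001], 0.98)]
dispenser [([0.565, 0.404, 0.001], 0.89)]
top {'fx': 483.9781725302326, 'fy': 483.9781725302326, 'cx': 320.1823159705157, 'cy': 192.9487723790391, 'k1': -0.1088709901179095, 'eye': array([0.45836967, 0.01204453, 1.60805458]), 'orientation': array([ 0.02651126, -0.02832222, -0.7013034
[... 666 characters left out ...]
6,  0.68913716, -0.19459285,  1.56528734,  0.15727734,
        0.90251229, -0.21505856]), 'qd': array([-1.01406780e-04,  1.25172547e-05,  2.14140011e-03, -1.78917400e-04,
        1.32220271e-03,  4.95442165e-04, -9.14338166e-04]), 'joint_torque': array([-9.60490579e-04, -5.27501857e+01, -1.26742478e+00, -1.53746706e+01,
       -5.18960890e-02, -7.14298912e-04, -7.45516195e-05]), 'tool_pos': array([ 0.24215206, -0.57620501,  0.2577227 ]), 'eef_rot': array([9.80280208e-01, 1.97612535e-01, 1.54816849e-05, 1.47453454e-05]), 'contact_force': array([-0.31212271,  0.34218704,  0.08077424]), 'moment': array([ 0.01352983,  0.03364458, -0.07123676]), 'finger_force': 0.0, 'opening': 0.9988696188100845}
```

View pics/top0.png

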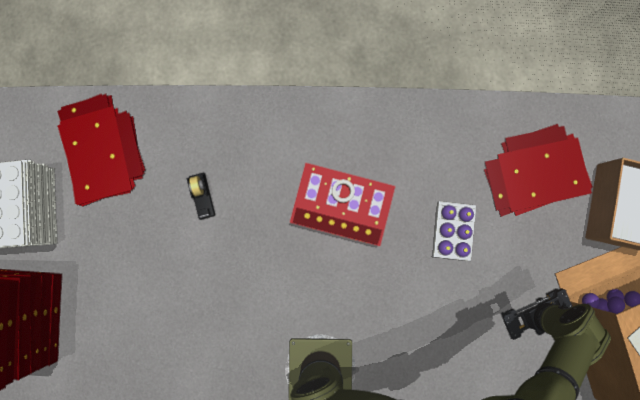

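View pics/scene0.png

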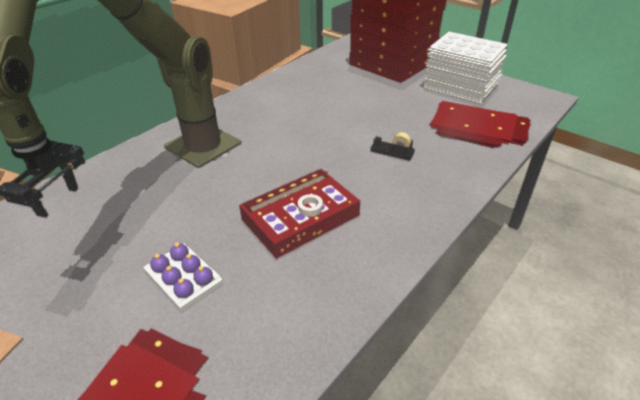

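```bash
python3 - <<'E'
from plant import r,cams,models
import numpy as np
for c in("scene","top"):
    print(c)
    for d in models.place_of(c,"star1"): print(np.round(d["position"],4).tolist(),round(d["p"],2))
E
```

```text
scene
[0.4773, -0.0698, 0.0755] 0.93
[0.4955, 0.0104, 0.0748] 0.91
[0.4833, -0.0291, 0.0765] 0.87
[0.5031, 0.0505, 0.0779] 0.81
[0.4652, -0.107, 0.0729] 0.75
[0.4561, -0.1414, 0.0734] 0.64
top
[0.4777, -0.0641, 0.0743] 0.97
[0.4624, -0.1049, 0.0775] 0.96
[0.4999, 0.0128, 0.0768] 0.9
[0.4567, -0.1428, 0.0759] 0.83
[0.5044, 0.0506, 0.0719] 0.71
[0.4801, -0.0338, 0.0732] 0.55
```

Top view: the box is centred near (343,205) with the dark flap on its near edge. The star row runs from (307,215) to (369,232), and the roll is at (343,191), the tray at (455,230) and the dispenser at (200,195). The scene view agrees, with the star row at about (258,207) to (321,176). All six stars were found in both views, so I'll fit the box pose from them.

```bash
cat > h.py <<'E'
import numpy as np
from scipy.spatial.transform import Rotation as R
from plant import r
def delta(target, yaw):
    """tool-frame shift and turn to reach TCP target, tool down with tool y along box -y"""
    s=r.get_state(); R0=R.from_quat(s["eef_rot"])
    c,n=np.cos(yaw),np.sin(yaw)
    x=np.array([c,n,0]); y=np.array([n,-c,0])
    Rt=R.from_matrix(np.column_stack([x,y,[0,0,-1]]))
    return R0.inv().apply(np.array(target)-s["tool_pos"]).round(4), (R0.inv()*Rt).as_rotvec().round(4)
E
python3 - <<'E'
import numpy as np
from scipy.optimize import least_squares
from h import *
P=np.array([[.5031,.0505,.0779],[.4955,.0104,.0748],[.4833,-.0291,.0765],[.4773,-.0698,.0755],[.4652,-.107,.0729],[.4561,-.1414,.0734],
[.5044,.0506,.0719],[.4999,.0128,.0768],[.4801,-.0338,.0732],[.4777,-.0641,.0743],[.4624,-.1049,.0775],[.4567,-.1428,.0759]])
Y=np.tile([.1,.06,.02,-.02,-.06,-.1],2)
def f(p,full=True):
    x,y,w,a=p; lx=-.097+.035*np.cos(a)-.003*np.sin(a); z=.06+.035*np.sin(a)+.003*np.cos(a)
    Q=np.column_stack([x+lx*np.cos(w)-Y*np.sin(w), y+lx*np.sin(w)+Y*np.cos(w), 0*Y+z]); return (Q-P).ravel()
s=least_squares(f,[.54,-.065,-.24,.35]); p=s.x
print(p.round(4), "rms mm",1e3*np.sqrt(np.mean(s.fun**2)), (f(p).reshape(-1,3)*1e3).round(1).tolist())
x,y,w,a=p; c,n=np.cos(w),np.sin(w)
B=lambda u,v,z:[x+u*c-v*n,y+u*n+v*c,z]
for v in(.108,.1,-.1,-.108): print(v,np.round(B(-.062,v,.082),4))
print(delta(B(-.062,.105,.15),w))
E
```

```text
[ 0.5434 -0.0634 -0.2483  0.3572] rms mm 2.2925067884164636 [[1.6, -1.0, -2.9], [-0.6, 0.4, 0.2], [1.8, 1.1, -1.5], [-2.1, 3.0, -0.5], [0.2, 1.5, 2.1], [-0.5, -2.9, 1.6], [0.3, -1.1, 3.1], [-5.0, -2.0, -1.8], [5.0, 5.8, 1.8], [-2.5, -2.7, 0.7], [3.0, -0.6, -2.5], [-1.1, -1.5, -0.9]]
0.108 [0.5098 0.0565 0.082 ]
0.1 [0.5079 0.0487 0.082 ]
-0.1 [ 0.4587 -0.1451  0.082 ]
-0.108 [ 0.4568 -0.1529  0.082 ]
(array([ 0.4901, -0.4772,  0.1077]), array([ 1.000e-04, -1.000e-04,  6.462e-01]))
```

jog_arm(turn=[[0,0,0.02],[0,0,0.06],[0,0,0.11],[0,0,0.16],[0,0,0.21],[0,0,0.26],[0,0,0.31],[0,0,0.36],[0,0,0.41],[0,0,0.46],[0,0,0.51],[0,0,0.56],[0,0,0.6],[0,0,0.63],[0,0,0.646],[0,0,0.646],[0,0,0.646],[0,0,0.646]], translation=[[0.01,-0.01,0],[0.035,-0.034,0],[0.07,-0.068,0.01],[0.11,-0.107,0.02],[0.15,-0.146,0.03],[0.19,-0.185,0.04],[0.23,-0.224,0.05],[0.27,-0.263,0.06],[0.31,-0.302,0.07],[0.35,-0.341,0.08],[0.39,-0.38,0.09],[0.43,-0.419,0.1],[0.46,-0.448,0.105],[0.48,-0.467,0.108],[0.49,-0.477,0.108],[0.49,-0.477,0.108],[0.49,-0.477,0.108],[0.49,-0.477,0.108]], grip=[1,1,1,1,1,1,1,1,1,1,1,1,1,1,1,1,1,1])

```text
clock: 3.45
tool_pos: [0.5087, 0.0518, 0.1499]
eef_rot: [0.992, -0.125, -0.0, 0.0]
contact_force: [0.0, 0.2, 0.5]
opening: 0.003
finger_force: 0.0
```

```bash
python3 - <<'E'
import numpy as np, cv2
from h import *
from plant import cams,models
w=-.2483;b=np.array([.5434,-.0634]);c,n=np.cos(w),np.sin(w)
im=cams.snapshot("scene")
cv2.imwrite("pics/s1.png",cv2.resize(im[130:290,180:400],None,fx=3.5,fy=3.5,interpolation=2)[:,:,::-1])
for cam in("scene","top"):
  for k in range(3):
    cams.snapshot(cam)
    L=np.array([d["position"] for d in models.place_of(cam,"star1") if d["p"]>.5])
    d=L[:,:2]-b; u=d@[c,n]; v=d@[-n,c]
    print(cam,(1e3*np.column_stack([u,v,L[:,2]])).round(0).tolist(), "mean x",u.mean().round(4))
print(delta([b[0]-.062*c-.105*n,b[1]-.062*n+.105*c,.1],w),r.get_state()["clock"],r.get_state()["tool_pos"])
E
```

```text
scene [[-63.0, -102.0, 78.0], [-69.0, -61.0, 74.0], [-69.0, 20.0, 76.0], [-65.0, 62.0, 77.0], [-67.0, 100.0, 73.0], [-66.0, -22.0, 76.0]] mean x -0.0663
scene [[-66.0, 103.0, 77.0], [-66.0, -61.0, 74.0], [-65.0, 59.0, 76.0], [-63.0, -101.0, 78.0], [-67.0, 18.0, 75.0]] mean x -0.0654
scene [[-70.0, -61.0, 74.0], [-69.0, 102.0, 75.0], [-65.0, -100.0, 78.0], [-64.0, -20.0, 73.0], [-64.0, 59.0, 73.0], [-69.0, 16.0, 75.0]] mean x -0.0667
top [[-66.0, 102.0, 72.0], [-59.0, 65.0, 75.0], [-63.0, -96.0, 74.0], [-66.0, -63.0, 75.0], [-69.0, 16.0, 72.0], [-65.0, -18.0, 76.0]] mean x -0.0647
top [[-66.0, 100.0, 73.0], [-67.0, -61.0, 76.0], [-70.0, 16.0, 71.0], [-63.0, -101.0, 74.0], [-59.0, 63.0, 72.0], [-65.0, -17.0, 75.0]] mean x -0.0651
top [[-64.0, -18.0, 74.0], [-66.0, 101.0, 74.0], [-65.0, -97.0, 76.0], [-67.0, -59.0, 74.0]] mean x -0.0654
(array([-0.    , -0.0002,  0.0497]), array([ 0.    , -0.0001,  0.0002])) 4.1 [0.50910002 0.05341245 0.14971045]
```

View pics/s1.png

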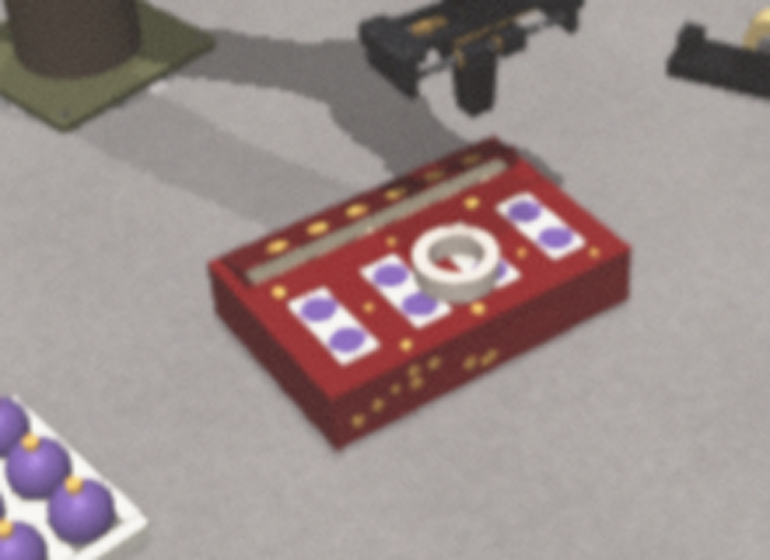

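The crop shows the closed fingers at about (475,90), above the left end of the ajar flap. The repeat readings agree with the fit, so I'll fold the flap down at the left end.

jog_arm(turn=[[0,0,0],[0,0,0],[0,0,0],[0,0,0],[0,0,0],[0,0,0],[0,0,0],[0,0,0],[0,0,0],[0,0,0],[0,0,0],[0,0,0],[0,0,0],[0,0,0],[0,0,0],[0,0,0]], translation=[[0,0,0.01],[0,0,0.022],[0,0,0.032],[0,0,0.04],[0,0,0.044],[0,0,0.047],[0,0,0.05],[0,0,0.053],[0,0,0.056],[0,0,0.059],[0,0,0.062],[0,0,0.064],[0,0,0.066],[0,0,0.067],[0,0,0.067],[0,0,0.067]], grip=[1,1,1,1,1,1,1,1,1,1,1,1,1,1,1,1])

```text
clock: 6.1
tool_pos: [0.509, 0.0534, 0.0827]
eef_rot: [0.992, -0.124, -0.0, 0.0]
contact_force: [-0.3, -0.3, 0.6]
opening: 0.006
finger_force: 0.0
```

jog_arm(turn=[[0,0,0],[0,0,0],[0,0,0],[0,0,0]], translation=[[0,0,0.0007],[0,0,0.0015],[0,0,0.002],[0,0,0.002]], grip=[1,1,1,1])

```text
clock: 6.6
tool_pos: [0.5091, 0.0534, 0.0809]
eef_rot: [0.992, -0.124, 0.0, -0.0]
contact_force: [0.3, -0.3, 4.1]
opening: 0.006
finger_force: 2.2
```

jog_arm(turn=[[0,0,0],[0,0,0],[0,0,0],[0,0,0],[0,0,0],[0,0,0],[0,0,0],[0,0,0],[0,0,0],[0,0,0],[0,0,0],[0,0,0],[0,0,0],[0,0,0],[0,0,0],[0,0,0],[0,0,0],[0,0,0],[0,0,0],[0,0,0]], translation=[[0,0.002,0],[0,0.005,0],[0,0.009,0],[0,0.013,0],[0,0.017,0],[0,0.021,0],[0,0.025,0],[0,0.029,0],[0,0.033,0],[0,0.037,0],[0,0.041,0],[0,0.045,0],[0,0.049,0],[0,0.053,0],[0,0.057,0],[0,0.061,0],[0,0.065,0],[0,0.069,0],[0,0.073,0],[0,0.077,0]], grip=[1,1,1,1,1,1,1,1,1,1,1,1,1,1,1,1,1,1,1,1])

```text
clock: 9.1
tool_pos: [0.4901, -0.0215, 0.0807]
eef_rot: [0.992, -0.124, -0.0, 0.0]
contact_force: [0.7, 4.5, 4.8]
opening: 0.008
finger_force: 2.5
```

```bash
cat > chk.py <<'E'
import numpy as np
from h import *
from plant import cams,models
w=-.2483;b=np.array([.5434,-.0634]);c,n=np.cos(w),np.sin(w)
for cam in("scene","top"):
    cams.snapshot(cam)
    for t in("star1","roll","box"):
        L=np.array([d["position"] for d in models.place_of(cam,t) if d["p"]>.5])
        if len(L)==0: continue
        d=L[:,:2]-b
        print(cam,t,(1e3*np.column_stack([d@[c,n],d@[-n,c],L[:,2]])).round(0).tolist())
s=r.get_state();print(s["clock"],s["contact_force"],s["tool_pos"])
E
python3 chk.py
```

```text
scene star1 [[-62.0, -101.0, 63.0], [-58.0, -24.0, 62.0], [-66.0, -60.0, 60.0], [-66.0, 18.0, 64.0], [-65.0, 100.0, 60.0], [-64.0, 58.0, 63.0]]
scene roll [[43.0, 8.0, 56.0]]
scene box [[3.0, 1.0, -0.0], [43.0, 8.0, 60.0]]
top star1 [[-63.0, -60.0, 62.0], [-64.0, 102.0, 60.0], [-62.0, -98.0, 60.0], [-59.0, 61.0, 63.0]]
top roll [[43.0, 9.0, 57.0]]
top box [[1.0, -1.0, -0.0]]
9.5 [ 1.20100855 -0.31196167  5.05296836] [ 0.48990726 -0.02211763  0.08069413]
```

jog_arm(turn=[[0,0,0],[0,0,0],[0,0,0],[0,0,0],[0,0,0],[0,0,0],[0,0,0],[0,0,0],[0,0,0],[0,0,0],[0,0,0],[0,0,0],[0,0,0],[0,0,0],[0,0,0],[0,0,0],[0,0,0],[0,0,0],[0,0,0],[0,0,0]], translation=[[0,0.002,-0.0003],[0,0.005,-0.0003],[0,0.009,-0.0003],[0,0.013,-0.0003],[0,0.017,-0.0003],[0,0.021,-0.0003],[0,0.025,-0.0003],[0,0.029,-0.0003],[0,0.033,-0.0003],[0,0.037,-0.0003],[0,0.041,-0.0003],[0,0.045,-0.0003],[0,0.049,-0.0003],[0,0.053,-0.0003],[0,0.057,-0.0003],[0,0.061,-0.0003],[0,0.065,-0.0003],[0,0.069,-0.0003],[0,0.073,-0.0003],[0,0.077,-0.0003]], grip=[1,1,1,1,1,1,1,1,1,1,1,1,1,1,1,1,1,1,1,1])

```text
clock: 12.0
tool_pos: [0.4712, -0.0962, 0.081]
eef_rot: [0.992, -0.124, -0.0, 0.0]
contact_force: [1.0, 3.5, 3.9]
opening: 0.004
finger_force: 2.1
```

jog_arm(turn=[[0,0,0],[0,0,0],[0,0,0],[0,0,0],[0,0,0],[0,0,0],[0,0,0],[0,0,0],[0,0,0],[0,0,0],[0,0,0],[0,0,0],[0,0,0],[0,0,0],[0,0,0],[0,0,0],[0,0,0]], translation=[[0,0.002,0],[0,0.005,0],[0,0.009,0],[0,0.013,0],[0,0.017,0],[0,0.021,0],[0,0.025,0],[0,0.029,0],[0,0.033,0],[0,0.037,0],[0,0.041,0],[0,0.045,0],[0,0.049,0],[0,0.053,0],[0,0.057,0],[0,0.059,0],[0,0.059,0]], grip=[1,1,1,1,1,1,1,1,1,1,1,1,1,1,1,1,1])

```text
clock: 14.12
tool_pos: [0.4566, -0.1536, 0.081]
eef_rot: [0.992, -0.124, -0.0, 0.0]
contact_force: [1.1, 1.3, 4.0]
opening: 0.002
finger_force: 2.0
```

Box y is now about -108, past star 6, and the pressure held at 4–5 N. I'll lift straight up and clear of the box.

jog_arm(turn=[[0,0,0],[0,0,0],[0,0,0],[0,0,0],[0,0,0],[0,0,0],[0,0,0],[0,0,0],[0,0,0],[0,0,0],[0,0,0],[0,0,0],[0,0,0],[0,0,0]], translation=[[0,0,-0.002],[0,0,-0.006],[0,0,-0.014],[0,0,-0.03],[0,0,-0.05],[0,0,-0.08],[0,0,-0.11],[0,0.02,-0.14],[0,0.05,-0.16],[-0.02,0.08,-0.16],[-0.04,0.11,-0.16],[-0.06,0.13,-0.16],[-0.07,0.14,-0.16],[-0.07,0.14,-0.16]], grip=[1,1,1,1,1,1,1,1,1,1,1,1,1,1])

```text
clock: 15.88
tool_pos: [0.3541, -0.2718, 0.2413]
eef_rot: [0.992, -0.124, 0.0, 0.0]
contact_force: [1.1, 0.6, 0.1]
opening: 0.003
finger_force: 0.0
```

```bash
python3 chk.py; python3 - <<'E'
from plant import cams
import cv2
im=cams.snapshot("scene")
cv2.imwrite("pics/s2.png",cv2.resize(im[130:290,180:400],None,fx=3.5,fy=3.5,interpolation=2)[:,:,::-1])
E
```

```text
scene star1 [[-65.0, -63.0, 62.0], [-66.0, 17.0, 62.0], [-63.0, -98.0, 66.0], [-59.0, -23.0, 65.0], [-57.0, 60.0, 66.0], [-64.0, 100.0, 64.0]]
scene roll [[43.0, 12.0, 60.0]]
scene box [[1.0, -1.0, -1.0], [70.0, -345.0, 9.0]]
top star1 [[-64.0, -62.0, 61.0], [-59.0, 60.0, 61.0], [-65.0, 13.0, 59.0], [-63.0, -20.0, 61.0], [-59.0, 104.0, 60.0], [-62.0, -99.0, 64.0]]
top roll [[41.0, 10.0, 58.0]]
top box [[5.0, -0.0, -2.0]]
16.275 [ 0.75659223 -0.1092042  -0.59433946] [ 0.35503119 -0.27121898  0.24095797]
```

View pics/s2.png

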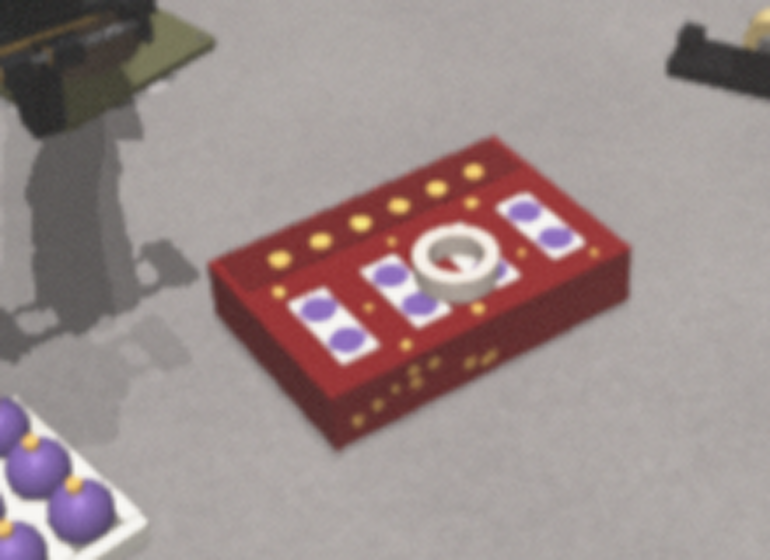

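The picture shows the flap lying flat, with the star row from (280,260) to (473,172). The box corners and the roll at (456,262) are where they were, and the hand is clear.

```bash
python3 -c "
from plant import r
print(r.finish_job())"
```

```text
the job is handed in; nothing more can be done
None
```

The flap is folded flat and I rubbed stars 1 to 6 in order, with 4–5 N at each force reading; the box and roll did not shift, the hand is clear, and the job is handed in at about 16 s (no verdict was returned).

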